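Show the polished fan spindle to the inspection camera

ROBOT

A 7-joint arm with a two-finger parallel gripper is mounted at the origin on a cart in front of the work surface, level with it; the furniture and walls round the work are solid. World frame = base frame: x ahead of the robot, y to its left, z up, the work surface at z = 0. Lengths are in m, angles in rad, forces in N, time in s.
With the tool pointing down it reaches from about 0.35 to 0.9 m from the base axis. Payload 8.1 kg.
Tool frame: the origin (TCP) lies at the very end of the fingers, on their centre line; the grasp point (between the pads) lies 19 mm behind it; z points along the fingers, y is the line along which they close (so a half turn about z gives the same grasp; the last joint's range is limited). The gripper opens to 92 mm and grips with 3 to 60 N. Pads are 19 mm wide; open, the fingers measure 130 mm over their backs; the gripper's body (75 mm by 190 mm) begins 47 mm behind the grasp point.
Start: joints at [-1.304, 0.434, 0.025, 1.573, -0.012, 1.134, -0.075], TCP at [0.226, 0.583, 0.227] pointing down, gripper open.
Joint ranges: [-2.62, 2.62], [-0.44, 2.09], [-1.27, 1.32], [0.08, 2.57], [-1.32, 4.46], [0.12, 2], [-2.74, 2.74]. Speed limits (rad/s): [2.22, 2.22, 3.01, 3.01, 3.14, 3.14, 3.14].

INTERFACE

Orientations are given as a rotation vector (axis times angle).
In Python, from cell import arm gives the robot as it stands.
- The arm moves only by the tool jog_arm, never from a script. Its argument "rows" is a list of rows, each a list of 3 entries, a list of its own where there are three numbers: the shift along the world's x, y, z in cm, then the turn, a rotation vector about the world's x, y, z in degrees, then the opening, from 0 (shut) to 1 (fully open). A call has 1 to 8 rows; each row is the pose to reach, as a shift and turn from the pose commanded when the call began; what a row does not reach only later rows make up. A row lasts 1/8 s, in which the tool goes at most 62.5 mm and 10.7 degrees, less where a joint would pass 70% of its speed; a pose out of reach is approached as far as the arm can. A call with a gripper value outside its range is refused whole. The fingers move at their own pace and stop on an object; "newtons" is the grip in N (left out, the last holds). Time passes only in rows, so rows that repeat a pose let the fingers close. It gives the time, the measured TCP pose, the force, the opening and the grip force at its end, in the units of the state.
- arm.observe(): the state, without advancing time (a new reading comes with each control period).
- arm.get_image(name): name is "side" or "top" or "wrist"; returns a dict with "img" (400x640x3 uint8, red, green, blue), "depth" (400x640 float32, m along the optical axis (not along the pixel's ray), 0 where there is no reading), "fx", "fy", "cx", "cy" (pixels), "dist_coeffs" ([k1, k2, p1, p2, k3] as OpenCV has them; the pictures are not rectified), "rvec" (rotation vector, rad) and "tvec" (3), from world to camera coordinates, as OpenCV has them; the wrist camera has in their place "mount" (4x4, takes a point from camera to tool coordinates, whose origin is the TCP and whose axes are the flange's). Camera axes: x right, y down, z forward; pixel columns grow to the right and rows downward; lengths in m; the calibration is good to about 2 mm. A picture is of the moment at which its call begins: read the wrist's pose just before it.
- arm.sign_off(): hands the job in; it is judged then, once.
The state is a dict: "clock": time; "joints": joint angles; "dq": joint speeds; "joint_efforts": joint torques, N m; "position": TCP position; "ee_rot": TCP orientation; "force": force on the tool from outside, world axes, zero at the start; "ft_torque": the same for the moment, N m; "width": opening from 0.0 (shut) to 1.0 (fully open); "gripper_force": force on a finger pad.
Only numpy, scipy, OpenCV 4.12 (cv2) and the standard library are available. Lean on these libraries where they do the work, as an engineer would, in place of code of your own. Each camera call takes 0.05 s, during which the arm holds its last target. There are 200 camera calls.

TASK

The polished fan spindle lies in the V-rests, held down by the presser foot: raise the weighted lever of the presser head up and over until it stays up by itself, then draw the spindle out from under the head and lift it out of the rests. Hold it up to the inspection camera with its threaded end facing the lens squarely, the end face on the lens's line of sight and 60 mm in front of the glass, and finish while still holding it there, with the lever left up. Do not touch the camera or its stand, and leave the other things on the bench where they lie.

Things in the scene. Friction and masses are not known exactly. Their poses are not given: they have to be found in the camera images.
- v_rest: Fixture fixed to the table: base plate 215x108x12 mm, two steel V-rests and a grey presser head. Origin on the table under the spindle; x along the spindle to its threaded end, z up; spindle axis 50 mm high. V-rests (12 mm thick, 41 wide, tops 53 high, 90 degree V open upward) at x=+82 and x=-50 mm; only the base plate between them. The spindle slides freely in them to +x; its collar stops it to -x.
- lift_lever (a joint): Angle (rad) of the weighted lever that lifts the foot through a pinion and rack. 0 when down (lever out to v_rest's +y, 13 degrees below level, foot on the spindle); grows as it is raised; upright at 1.8, upper stop 2.06, 15 degrees past upright, where its weight keeps it; let go short of upright it drops back. Raising it takes about 1 N at the knob.
- lever_knob (a point): Centre of the weight at the lever's end, a dark steel barrel 19 mm across and 26 mm long lying along v_rest's x (parallel to the pivot), so it can be pinched from above across its end faces. 64 mm from the pivot; it moves in v_rest's y-z plane at x=-72 mm, behind the head.
- lever_pivot (a point): Point on the lever's pivot axis, at x=-72, y=-11.5 mm of v_rest, 96 mm above the table; the pivot is parallel to v_rest's x. Raising swings the knob up and over towards v_rest's -y.
- fan_spindle: Loose plain steel stepped spindle, 0.25 kg, 190 mm long. Origin on its axis, x to the threaded end. Shank 16 mm across from x=-86 to +74, collar 27 mm across at +62 to +72, threaded end 12 mm across from +74 to +104 mm. At the start its origin is at x=+28 to +32 mm of v_rest, on the open length between the rests, to be gripped from above; centre of mass near the origin.
- spindle_tip (a point): Centre of the spindle's threaded end face, x = +104 mm on its axis.
- spindle_tail (a point): Centre of the plain end face, x = -86 mm on the spindle's axis.
- cam_head: Inspection camera on its column stand: grey square body 38 mm wide, 80 mm long, black lens 37 mm across. Origin at the centre of the lens's front glass; x along the line of sight, out of the lens and 20 degrees downward; y level. Its height differs from time to time (glass 205 to 260 mm above the table).
- cam_stand: The camera's heavy fixed stand: dark base plate 130x110x14 mm, upright steel column 319 mm high. Origin on the table 5 mm ahead of the base's middle; x points the way the camera looks, z up; column at x=-45 mm, lens glass at x=+65 mm.
- view_point (a point): The point on the line of sight 60 mm in front of the lens glass, where the end face is to be shown; axes as cam_head.
- sand_block: Bystander: cork sanding block 57 x 92 x 31 mm, origin under its centre.
- screw_jar: Bystander: jar of screws 66 mm across, 74 mm high, origin under its centre.
- flux_tin: Bystander: flat round tin 54 mm across, 22 mm high, origin under its centre.
- bulb_box: Bystander: lamp bulb box 46 x 45 x 76 mm, origin under its centre.
- pliers: Bystander: pliers lying flat, 56 x 162 x 14 mm, origin under their centre.
- press_head (a point): Centre of the underside of the presser head's arm, 82 mm above the table, over the spindle's plain end. Head: x=-65 to -39, y=-60 to +16 mm of v_rest, top 110 mm high (rod up to 130); column at y=-60 to -34 mm. The lever's weight presses the foot on the spindle with 6 N; raised, the foot rises 15 mm. Draw the spindle at least 22 mm to +x of v_rest (lifted 10 mm at most) before lifting it past the head.

How it is judged:
By the outcome, as a careful person would: the job done as asked, in the order asked, and still so for the second after the job is handed in, while the arm keeps its last pose, push and grip.
It also fails if it takes over 51 s, if anything falls off the work surface, if the arm or the gripper's body presses on something with over 40 N, if the wrist force passes 120 N, or if a joint passes its speed limit or range.

## Working session

There is one attempt and no reset: what is moved stays moved. The work goes in short steps, Python scripts to look and compute and a tool call to move; the robot and the scene stay as the last step left them, time stands still between calls to the robot, and variables do not carry over. Pictures are saved under pics/ and viewed, at most 13 in all, crops included, and the job is handed in when it is done.

Besides the shell and the picture viewer there is one more tool, called after "Emit:" as name(argument=value, ...), one argument or row to a line, values as JSON. jog_arm: Moves the arm, as the interface text tells. Its arguments: {"type":"object","properties":{"rows":{"type":"array","items":{"type":"array"}},"newtons":{"type":"number"}},"required":["rows"]}

```bash
mkdir -p pics; ls
cat > h.py <<'E'
import numpy as np, cv2
from cell import arm
def save(n):
    d=arm.get_image(n); return d
def pts(d,T=None):
    """world xyz per pixel from depth"""
    h,w=d["depth"].shape
    K=np.array([[d["fx"],0,d["cx"]],[0,d["fy"],d["cy"]],[0,0,1.]])
    u,v=np.meshgrid(np.arange(w,dtype=float),np.arange(h,dtype=float))
    n=cv2.undistortPoints(np.stack([u,v],-1).reshape(-1,1,2),K,np.array(d["dist_coeffs"],float)).reshape(h,w,2)
    P=np.dstack([n*d["depth"][...,None],d["depth"]])
    if T is None:
        R=cv2.Rodrigues(np.array(d["rvec"],float))[0]; P=(P-np.array(d["tvec"]).ravel())@R
    else: P=P@T[:3,:3].T+T[:3,3]
    P[d["depth"]==0]=np.nan
    return P
E
python3 - <<'E'
from h import *
import pickle
print(arm.observe())
for n in("top","side"):
    d=arm.get_image(n); cv2.imwrite(f"pics/{n}0.png",d["img"][...,::-1]); pickle.dump(d,open(n+"0.pkl","wb"))
    R=cv2.Rodrigues(np.array(d["rvec"],float))[0]; print(n,-R.T@np.array(d["tvec"]).ravel(),R[2],d["fx"],(d["depth"]>0).mean())
E
```

```text
pics
{'clock': 0.0, 'joints': array([-1.30362893,  0.43522311,  0.02495209,  1.57410874, -0.01160793,
        1.13399519, -0.07507092]), 'dq': array([ 0.00094259, -0.00024182,  0.00085659, -0.00114542,  0.00027445,
        0.0009383 ,  0.00081154]), 'joint_efforts': array([-2.32982835e-03, -6.67852306e+01,  9.83619355e-01, -3.14472306e+01,
       -6.07019663e-02,  4.29723586e-02,  1.41685241e-04]), 'position': array([0.22572674, 0.58225748, 0.22594015]), 'ee_rot': array([-5.77534393e-01, -3.08788180e+00,  2.48305645e-03]), 'force': array([0.46606416, 0.11032584, 0.12452557]), 'ft_torque': array([ 0.02567849,  0.0001914 , -0.00582338]), 'gripper_force': 0.0, 'width': 0.9998960813910505}
top [0.39079452 0.04383527 1.44202501] [ 0.12787926 -0.02029085 -0.99158216] 437.50286862302806 0.996078125
side [ 0.23700843 -0.92125791  0.57072806] [ 0.30160175  0.8724376  -0.38456341] 389.1953514223942 0.9926953125
```

View pics/top0.png

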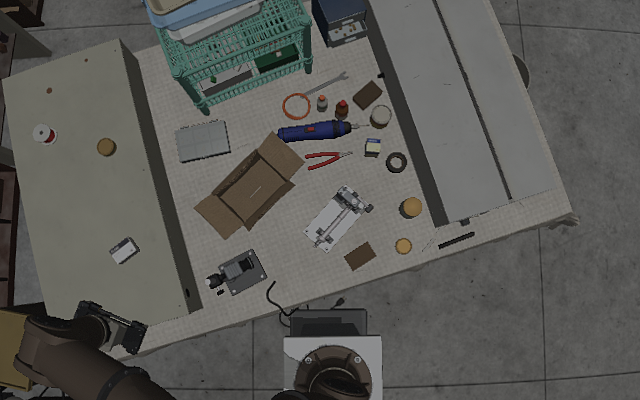

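View pics/side0.png

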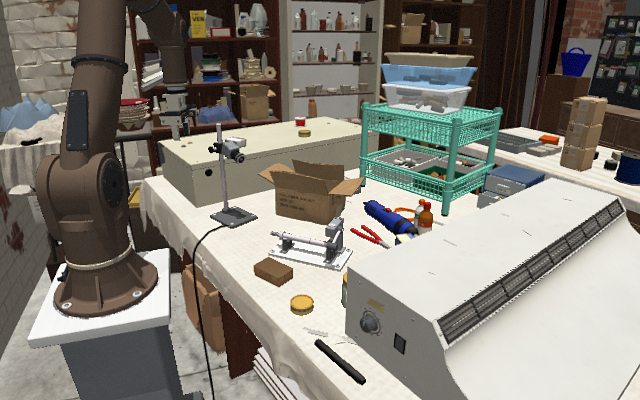

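The top view shows the fixture at about (338,218), spindle running from (325,232) to (362,195), and the camera stand at (240,272) with its head near (220,280). I'll zoom in on both.

Run:
```python
from h import *
import pickle
d=pickle.load(open("top0.pkl","rb")); P=pts(d); s=pickle.load(open("side0.pkl","rb")); Q=pts(s)
a=cv2.resize(d["img"][175:265,295:385,::-1],None,fx=6,fy=6,interpolation=cv2.INTER_CUBIC)[:540]
b=cv2.resize(d["img"][240:300,198:273,::-1],None,fx=3.4,fy=3.4,interpolation=cv2.INTER_CUBIC)
c=np.zeros((540,800,3),np.uint8); c[:,:540]=a; c[:b.shape[0],540:540+b.shape[1]]=b
b=cv2.resize(s["img"][120:230,200:250,::-1],None,fx=3,fy=3,interpolation=cv2.INTER_CUBIC)[:330]
c[208:208+b.shape[0],560:560+b.shape[1]]=b
cv2.imwrite("pics/c1.png",c*1)
a=cv2.resize(s["img"][205:280,260:360,::-1],None,fx=8,fy=8,interpolation=cv2.INTER_CUBIC)
cv2.imwrite("pics/c2.png",a)
```

```text
(no output)
```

View pics/c1.png

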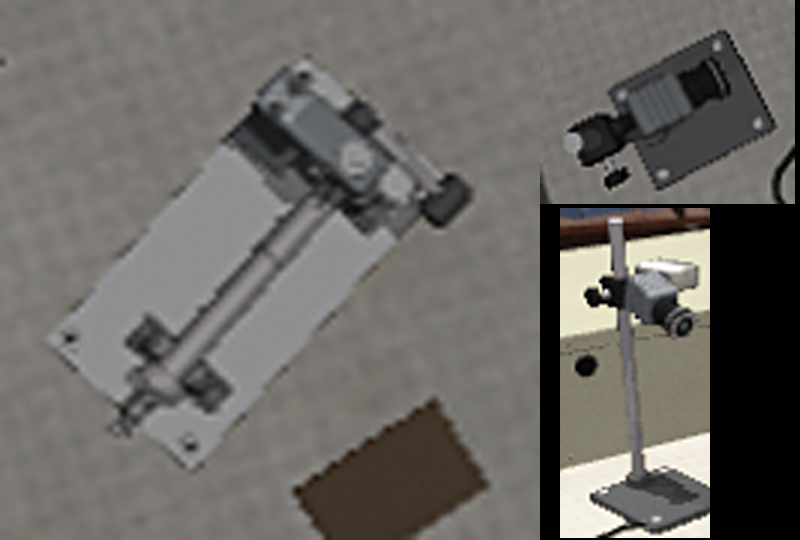

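View pics/c2.png

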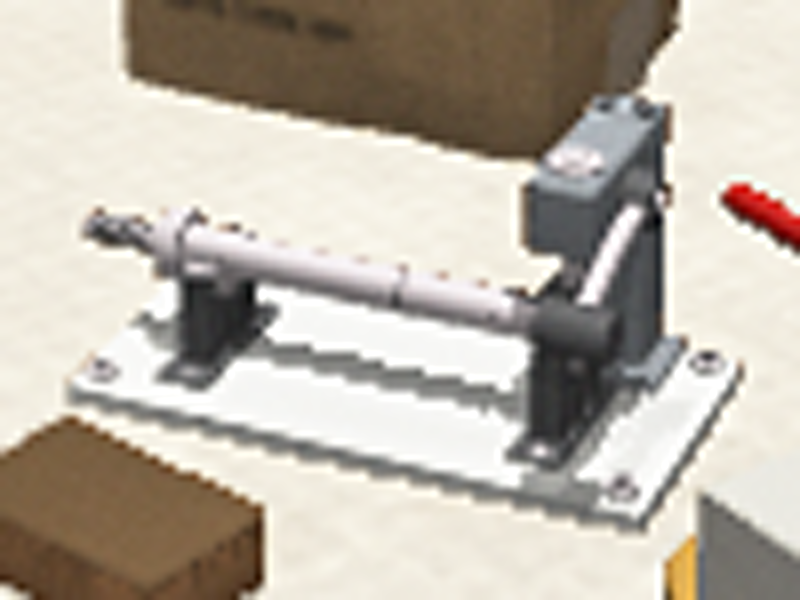

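The crops show the base plate corners and the spindle, threaded end to lower left. The collar sits near the front rest and the lever knob is at (450,200) in c1. The camera's lens sits above its base, looking right and slightly up in the image. Next I'll measure all of these.

```bash
cat > m.py <<'E'
from h import *
import pickle
d=pickle.load(open("top0.pkl","rb")); P=pts(d); s=pickle.load(open("side0.pkl","rb")); Q=pts(s)
np.set_printoptions(precision=4,suppress=True)
def rect(p): 
    r=cv2.minAreaRect((p[:,:2]*1000).astype(np.float32)); return r
# base plate: height 8-17mm near fixture
sub=np.zeros(P.shape[:2],bool); sub[175:265,295:385]=1
for nm,X,m in(("top",P,sub),("side",Q,None)):
    if m is None: m=np.zeros(X.shape[:2],bool); m[205:280,260:360]=1
    img=(d if nm=="top" else s)["img"]
    pl=m&(abs(X[...,2]-.012)<.004)&(img.min(-1)>(120 if nm=="top" else 150))
    print(nm,"plate",pl.sum(),rect(X[pl]))
    hd=m&(X[...,2]>.103)&(X[...,2]<.118); print("headtop",hd.sum(),rect(X[hd]) if hd.sum()>4 else 0)
    sp=m&(X[...,2]>.045)&(X[...,2]<.072); print("z45-72",sp.sum(), rect(X[sp]))
# floor check
print("table z",np.nanmedian(P[215:235,365:400,2]))
# stand
m=np.zeros(P.shape[:2],bool); m[240:300,198:273]=1
b=m&(abs(P[...,2]-.014)<.006)&(d["img"].max(-1)<95); print("base",b.sum(),rect(P[b]))
h=m&(P[...,2]>.15); 
for lo in np.arange(.15,.36,.02):
    k=m&(P[...,2]>lo)&(P[...,2]<lo+.02)
    if k.sum()>2: print(lo,k.sum(),np.median(P[k],0))
m=np.zeros(Q.shape[:2],bool); m[120:230,200:250]=1
for lo in np.arange(.0,.36,.02):
    k=m&(Q[...,2]>lo)&(Q[...,2]<lo+.02)&(Q[...,1]<.45)
    if k.sum()>2: print("side",lo,k.sum(),np.median(Q[k],0))
E
python3 m.py
```

```text
top plate 928 ((517.1458129882812, 3.36370849609375), (240.94654846191406, 257.7148132324219), 87.06937408447266)
headtop 213 ((593.97802734375, -52.96012878417969), (74.45053100585938, 39.77904510498047), 44.90231704711914)
z45-72 323 ((498.2256164550781, -18.171043395996094), (111.13995361328125, 181.78085327148438), 59.85139083862305)
side plate 906 ((500.2040100097656, 54.94776916503906), (183.2400360107422, 393.4365539550781), 24.574724197387695)
headtop 158 ((594.00927734375, -57.34634017944336), (79.0958480834961, 38.45681381225586), 48.40125274658203)
z45-72 683 ((523.8404541015625, -4.002777099609375), (465.53485107421875, 204.7393798828125), 69.85271453857422)
table z 0.002858132642800712
base 824 ((353.5137939453125, 320.4666748046875), (231.84405517578125, 161.08621215820312), 89.87858581542969)
0.15 4 [0.3412 0.3215 0.1607]
0.20999999999999996 5 [0.3723 0.2337 0.2267]
0.22999999999999995 207 [0.3806 0.2487 0.2424]
0.24999999999999994 385 [0.3596 0.2893 0.2584]
0.2699999999999999 22 [0.3496 0.3213 0.2737]
0.2899999999999999 10 [0.344  0.3222 0.3022]
0.30999999999999994 34 [0.3421 0.3268 0.319 ]
side 0.0 1390 [0.3335 0.3063 0.005 ]
side 0.02 190 [0.3173 0.4284 0.0285]
side 0.04 141 [0.3117 0.4336 0.0493]
side 0.06 144 [0.3137 0.4327 0.07  ]
side 0.08 136 [0.3124 0.4331 0.0901]
side 0.1 135 [0.3149 0.4328 0.1101]
side 0.12 137 [0.3125 0.4338 0.1303]
side 0.14 135 [0.3186 0.4339 0.1505]
side 0.16 83 [0.3263 0.4353 0.1654]
side 0.18 32 [0.3429 0.3214 0.1911]
side 0.2 51 [0.3483 0.3172 0.2132]
side 0.22 166 [0.3663 0.2524 0.2325]
side 0.24 231 [0.3549 0.2675 0.2502]
side 0.26 82 [0.3543 0.2838 0.2656]
side 0.28 32 [0.3415 0.3191 0.2912]
side 0.3 30 [0.3406 0.3201 0.3097]
```

```bash
cat >> h.py <<'E'
def ray(d,uv,z):
    K=np.array([[d["fx"],0,d["cx"]],[0,d["fy"],d["cy"]],[0,0,1.]])
    n=cv2.undistortPoints(np.array(uv,float).reshape(-1,1,2),K,np.array(d["dist_coeffs"],float)).reshape(-1,2)
    R=cv2.Rodrigues(np.array(d["rvec"],float))[0]; C=-R.T@np.array(d["tvec"]).ravel()
    D=np.c_[n,np.ones(len(n))]@R
    return C+D*((z-C[2])/D[:,2])[:,None]
E
cat > m2.py <<'E'
from h import *
import pickle
d=pickle.load(open("top0.pkl","rb")); P=pts(d); s=pickle.load(open("side0.pkl","rb")); Q=pts(s)
np.set_printoptions(precision=4,suppress=True)
def big(m,seed=None):
    n,l,st,_=cv2.connectedComponentsWithStats(m.astype(np.uint8),connectivity=4); return l==(1+np.argmax(st[1:,4]))
def rr(uv,d,z):
    p=ray(d,uv,z); return cv2.minAreaRect((p[:,:2]*1000).astype(np.float32))
# plate/spindle/rests/head: everything >8 mm above the table around fixture
for nm,D,X,w,z in(("top",d,P,(175,265,295,385),.012),):
    m=np.zeros(X.shape[:2],bool); m[w[0]:w[1],w[2]:w[3]]=1
    g=D["img"].astype(int); print("cloth",g[235:245,300:305].mean((0,1)),"plate",g[222:228,312:318].mean((0,1)))
    pl=big(m&(g.min(-1)>128)); ys,xs=np.nonzero(pl); print(nm,pl.sum(),rr(np.c_[xs,ys],D,z))
# shank: bright high points between rests
m=np.zeros(P.shape[:2],bool); m[175:265,295:385]=1
k=big(m&(P[...,2]>.04)&(P[...,2]<.075)); ys,xs=np.nonzero(k); p=ray(d,np.c_[xs,ys],.055)
print(k.sum())
f=cv2.fitLine((p[:,:2]*1000).astype(np.float32),cv2.DIST_HUBER,0,.01,.01).ravel(); print("line",f,np.degrees(np.arctan2(f[1],f[0])), P[k][:,2].mean())
t=(p[:,:2]*1000-f[2:])@f[:2]; q=(p[:,:2]*1000-f[2:])@np.array([-f[1],f[0]])
for a in range(-110,111,10):
    kk=(t>=a)&(t<a+10)
    if kk.any(): print(a,kk.sum(),q[kk].min().round(1),q[kk].max().round(1),q[kk].mean().round(1),np.median(P[k][kk][:,2]).round(4))
# knob
# stand base
m=np.zeros(P.shape[:2],bool); m[240:300,198:273]=1
g=d["img"].max(-1).astype(int); b=big(m&(g<100)); ys,xs=np.nonzero(b); print("base+head",b.sum(),rr(np.c_[xs,ys],d,.014))
v=np.zeros((60*6,75*6,3),np.uint8)
cv2.imwrite("pics/mk.png",np.hstack([cv2.resize((x*255).astype(np.uint8)[175:300,198:385],None,fx=2,fy=2) for x in (pl,k|b)]))
# head plane points: top surface of camera
k=m&(P[...,2]>.2)&(P[...,2]<.28); print(cv2.PCACompute(P[k].astype(np.float64),None))
for z,nm in((.319,"coltop"),): print(nm,ray(d,[[198+33/3.4,240+143/3.4]],z))
E
python3 m2.py
```

```text
cloth [122.92 120.38 115.52] plate [142.1111 142.8889 144.3056]
top 620 ((527.9557495117188, 28.807010650634766), (52.810237884521484, 146.57725524902344), 48.410133361816406)
305
line [  0.742   -0.6704 502.8176  -0.0947] -42.100204 0.05476008017001116
-90 9 -5.0 4.2 -0.0 0.0526
-80 11 -5.8 5.5 -0.5 0.0566
-70 12 -4.0 5.2 0.6 0.0529
-60 20 -11.3 11.3 0.1 0.0579
-50 28 -18.7 19.5 0.1 0.0573
-40 40 -19.2 19.2 -0.0 0.0513
-30 17 -6.3 7.4 0.5 0.055
-20 14 -6.9 6.8 -0.1 0.0553
-10 16 -7.7 6.3 -1.2 0.0539
0 16 -5.8 7.9 1.3 0.0552
10 14 -6.6 7.4 -0.2 0.0549
20 17 -7.1 6.9 0.2 0.055
30 15 -7.7 8.2 -0.1 0.057
40 16 -6.1 7.9 0.4 0.0554
50 16 -6.6 7.4 0.9 0.0553
60 14 -7.2 6.6 -0.2 0.0571
70 17 -7.7 6.1 -0.8 0.0571
80 13 -6.1 8.0 0.7 0.0532
base+head 1512 ((348.6307067871094, 315.4471435546875), (110.31453704833984, 180.82122802734375), 26.930885314941406)
(array([[0.3622, 0.2829, 0.2533]]), array([[-0.5426,  0.8322,  0.1142],
       [ 0.7942,  0.4639,  0.3925],
       [-0.2736, -0.3037,  0.9126]]))
coltop [[0.3409 0.3271 0.319 ]]
```

View pics/mk.png

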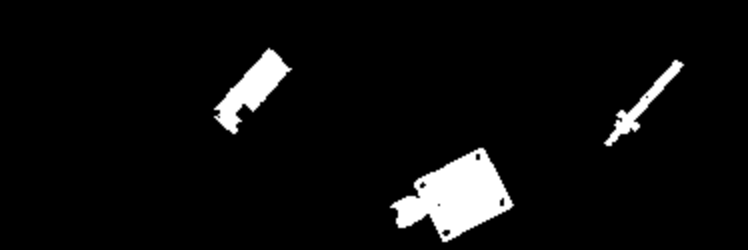

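The mask picture shows a clean stand base, apart from the head nub at its left, and a clean spindle strip. I'll refine the stand heading, lens, fixture offset and nearby obstacles.

```bash
cat > m3.py <<'E'
exec(open("m2.py").read().split("# plate/")[0])
m=np.zeros(P.shape[:2],bool); m[240:300,198:273]=1
g=d["img"].max(-1).astype(int); b=big(m&(g<100)); b=cv2.morphologyEx(b.astype(np.uint8),cv2.MORPH_CLOSE,np.ones((5,5)))
b=cv2.morphologyEx(b,cv2.MORPH_OPEN,cv2.getStructuringElement(2,(21,21))); ys,xs=np.nonzero(b); R=rr(np.c_[xs,ys],d,.014); print("base",R)
# spindle t extents
vx=np.array([-.742,.6704])
uv=np.array([503,-.1])
m=np.zeros(P.shape[:2],bool); m[175:265,295:385]=1
k=big(m&(P[...,2]>.04)&(P[...,2]<.075)); ys,xs=np.nonzero(k); p=ray(d,np.c_[xs,ys],.053)[:,:2]*1000
x=(p-uv)@vx; q=(p-uv)@np.array([-vx[1],vx[0]]); w=abs(q)>14.5
print("tip x",np.sort(x)[-4:],"rest x",x[w].min(),x[w].max(),x[w].mean())
# head top and knob in (x,y)
k=m&(P[...,2]>.104)&(P[...,2]<.116); ys,xs=np.nonzero(k); p=ray(d,np.c_[xs,ys],.11)[:,:2]*1000
x=(p-uv)@vx; q=(p-uv)@np.array([-vx[1],vx[0]]);print("head x",np.percentile(x,[2,98]),"y",np.percentile(q,[2,98]))
# surroundings above 20 mm: max height in fixture frame bins
A=P[140:300,200:420].reshape(-1,3); A=A[A[:,2]>.02]; X=(A[:,:2]*1000-uv)@vx; Y=(A[:,:2]*1000-uv)@np.array([-vx[1],vx[0]])
for y0 in range(-220,220,40): print(y0,[int(1000*max(A[(X>=x0)&(X<x0+40)&(Y>=y0)&(Y<y0+40)][:,2],default=0)) for x0 in range(-200,320,40)])
# camera cloud in stand frame: origin column
ang=np.radians(-63); 
col=np.array([.3409,.3271])
for nm,X,w in(("top",P,(240,300,198,273)),("side",Q,(120,230,200,250))):
    A=X[w[0]:w[1],w[2]:w[3]].reshape(-1,3); A=A[(A[:,2]>.19)&(A[:,2]<.29)&(A[:,1]<.36)&(A[:,1]>.15)]
    c=np.array([np.cos(ang),np.sin(ang)]); X1=(A[:,:2]-col)@c*1000; Y1=(A[:,:2]-col)@np.array([-c[1],c[0]])*1000
    for a in range(-30,130,10):
        k=(X1>=a)&(X1<a+10)
        if k.sum()>2: print(nm,a,k.sum(),np.percentile(Y1[k],[5,50,95]).round(1),np.percentile(A[k,2]*1000,[5,50,95]).round(1))
E
python3 m3.py
```

```text
base ((357.7170104980469, 298.1781921386719), (108.79422760009766, 142.2728729248047), 26.341047286987305)
tip x [85.3478 85.6006 87.4515 87.7038] rest x 30.34547393088919 41.95378690620871 36.36173415521832
head x [-115.0354  -84.5041] y [-58.4852  14.5868]
-220 [0, 0, 126, 127, 139, 150, 162, 168, 169, 166, 143, 143, 0]
-180 [20, 0, 0, 0, 173, 177, 177, 179, 180, 176, 0, 20, 259]
-140 [0, 0, 0, 0, 0, 0, 0, 0, 0, 0, 246, 265, 273]
-100 [0, 0, 0, 0, 0, 0, 0, 0, 0, 0, 245, 260, 260]
-60 [0, 100, 116, 20, 23, 0, 21, 0, 0, 0, 0, 35, 27]
-20 [0, 104, 118, 63, 63, 61, 66, 55, 0, 0, 0, 36, 25]
20 [0, 90, 92, 0, 0, 0, 22, 0, 0, 0, 0, 0, 0]
60 [0, 0, 0, 0, 0, 33, 37, 0, 0, 0, 0, 0, 0]
100 [78, 0, 0, 34, 37, 38, 36, 0, 0, 0, 0, 0, 0]
140 [78, 0, 0, 0, 37, 37, 35, 0, 0, 0, 0, 0, 0]
180 [0, 26, 27, 0, 0, 0, 0, 0, 0, 0, 0, 0, 0]
top -20 16 [-15.   -8.5  16.8] [251.7 257.1 260.1]
top -10 44 [-37.3 -13.7  17.4] [243.8 254.4 259.6]
top 0 84 [-36.3  -5.7  15.9] [241.5 256.8 281.9]
top 10 55 [-14.4   0.4  15.4] [237.7 255.8 260.4]
top 20 18 [-4.6  1.2  9.2] [243.8 251.6 264.3]
top 30 33 [-13.8   1.2 
[... 440 characters left out ...]
[-14.8 -14.3 -11.9] [232.2 253.2 257.5]
side -10 26 [-39.7 -15.6  -4.3] [205.2 247.4 263.5]
side 0 119 [-38.7  -6.5   4.9] [197.4 246.1 283.1]
side 10 69 [-36.4 -10.6   1.8] [195.3 243.3 269. ]
side 20 5 [-14.1 -10.9  -7.7] [250.6 253.4 254.7]
side 30 4 [-16.9 -16.4 -15. ] [236.8 245.5 256.6]
side 40 22 [-18.4 -16.3   2.4] [234.  248.7 268.9]
side 50 44 [-17.3 -14.   13.5] [229.4 263.2 267.9]
side 60 50 [-17.9 -14.3  13.8] [226.4 257.7 263.2]
side 70 47 [-17.4 -11.6  14.9] [222.9 249.7 259. ]
side 80 51 [-15.5  -6.1  16.5] [227.8 249.6 256.7]
side 90 28 [-13.2  -6.4   6.4] [229.8 242.2 247.7]
side 100 47 [-15.  -3.  15.] [210.9 220.7 241.7]
side 110 46 [-11.1  -0.7  13. ] [222.2 233.3 241.9]
```

Emit:
jog_arm(
  rows=[
    [[0, 0, 6], [0, 0, 0], 1],
    [[0, 0, 12], [0, 0, -10], 1],
    [[0, 0, 18], [0, 0, -20], 1],
    [[2, -4, 22], [0, 0, -30], 1],
    [[4.5, -9, 23], [0, 0, -40], 1],
    [[7, -14.5, 23], [0, 0, -50], 1],
    [[9.5, -20, 23], [0, 0, -60], 1],
    [[12, -25.5, 23], [0, 0, -70], 1],
  ],
)

```text
clock: 1.1
position: [0.3464, 0.3257, 0.4565]
ee_rot: [-2.251, -2.192, 0.0]
force: [1.1, 0.6, 0.2]
width: 1.005
gripper_force: 0.0
```

Run:
```python
from h import *
import pickle
np.set_printoptions(precision=4,suppress=True)
d=pickle.load(open("top0.pkl","rb")); print(ray(d,[[370,208.3]],.0816))
o=arm.observe(); w=arm.get_image("wrist"); print(o["position"],cv2.Rodrigues(o["ee_rot"])[0],w["mount"],w["fx"]); print(o["joints"])
```

```text
[[ 0.5564 -0.1184  0.0816]]
[0.3464 0.3257 0.4565] [[ 0.0265  0.9996 -0.0002]
 [ 0.9996 -0.0265 -0.0001]
 [-0.0001 -0.0002 -1.    ]] [[ 0.0017 -0.9593 -0.2824  0.0751]
 [ 1.      0.0017  0.0003 -0.0005]
 [ 0.0002 -0.2824  0.9593 -0.1575]
 [ 0.      0.      0.      1.    ]] 288.1751693962557
[-1.1816  0.0647  0.3455  1.5145 -0.022   1.5664 -0.8632]
```

Emit:
jog_arm(
  rows=[
    [[2.5, -5.5, 0], [0, 0, -10], 1],
    [[5, -11, 0], [0, 0, -20], 1],
    [[7.5, -16.5, 0], [0, 0, -30], 1],
    [[10, -22, -2], [0, 0, -40], 1],
    [[12.5, -27.5, -4], [0, 0, -41], 1],
    [[15.5, -33, -6], [0, 0, -41], 1],
    [[18.5, -38.5, -9], [0, 0, -41], 1],
    [[21, -44.3, -11], [0, 0, -41], 1],
  ],
)

```text
clock: 2.15
position: [0.5504, -0.102, 0.3506]
ee_rot: [-2.87, -1.276, 0.001]
force: [1.3, 1.1, -0.3]
width: 1.002
gripper_force: 0.0
```

Emit:
jog_arm(
  rows=[
    [[0, 0, -5], [0, 0, 0], 1],
    [[0, 0, -10], [0, 0, 0], 1],
    [[0, 0, -14], [0, 0, 0], 1],
    [[0, 0, -14], [0, 0, 0], 1],
  ],
)

```text
clock: 2.65
position: [0.5477, -0.1006, 0.2094]
ee_rot: [-2.87, -1.272, 0.009]
force: [-0.4, 0.2, 1.0]
width: 1.001
gripper_force: 0.0
```

```bash
cat >> h.py <<'E'
def toolT(o):
    T=np.eye(4); T[:3,:3]=cv2.Rodrigues(o["ee_rot"])[0]; T[:3,3]=o["position"]; return T
O=np.array([.5368,-.0307,0]); VX=np.array([-.742,.6704,0]); VY=np.array([-.6704,-.742,0]); VR=np.array([VX,VY,[0,0,1]])
E
python3 - <<'E'
from h import *
import pickle
np.set_printoptions(precision=4,suppress=True)
o=arm.observe(); w=arm.get_image("wrist"); print(o["position"],o["ee_rot"])
cv2.imwrite("pics/w1.png",w["img"][...,::-1]); pickle.dump((o,w),open("w1.pkl","wb"))
X=pts(w,toolT(o)@np.array(w["mount"])); V=(X-O)@VR.T*1000
g=w["img"].max(-1)
k=(V[...,2]>75)&(V[...,2]<98)&(V[...,1]>35)&(V[...,1]<70)&(abs(V[...,0]+72)<30)
print("knob",k.sum(),np.percentile(V[k],[3,50,97],axis=0))
k=(V[...,2]>105)&(V[...,2]<116)&(V[...,0]<-30); print("head",k.sum(),np.percentile(V[k],[2,50,98],axis=0))
E
```

```text
[ 0.5477 -0.1006  0.2094] [-2.8696 -1.2725  0.0086]
knob 491 [[-85.7914  37.2038  79.6838]
 [-73.6194  48.3805  85.816 ]
 [-61.376   59.2007  87.8532]]
head 3862 [[-331.4949  -55.4666  105.3898]
 [ -59.5848   -7.2794  109.513 ]
 [ -41.6396   76.3218  115.2275]]
```

View pics/w1.png

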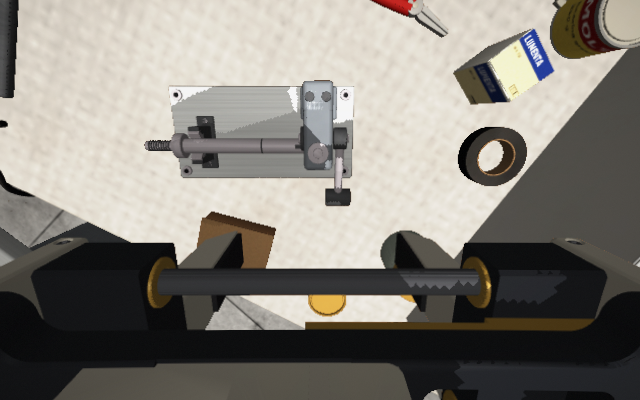

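The wrist view shows the knob as a dark barrel at (338,198), centred between the fingers in x and below the head. The fixture frame agrees with it to about 2 mm. Descending onto the knob.

Emit:
jog_arm(
  rows=[
    [[0.5, -0.8, -3], [0, 0, 0], 1],
    [[1.0, -1.6, -7], [0, 0, 0], 1],
    [[1.0, -1.6, -10.5], [0, 0, 0], 1],
    [[1.0, -1.6, -13.4], [0, 0, 0], 1],
    [[1.0, -1.6, -13.4], [0, 0, 0], 0.6],
    [[1.0, -1.6, -13.4], [0, 0, 0], 0.2],
    [[1.0, -1.6, -13.4], [0, 0, 0], 0.2],
    [[1.0, -1.6, -13.4], [0, 0, 0], 0.2],
  ],
  newtons=8,
)

```text
clock: 3.7
position: [0.5604, -0.1173, 0.079]
ee_rot: [2.871, 1.273, 0.003]
force: [-0.0, -0.2, -0.4]
width: 0.611
gripper_force: 0.0
```

Emit:
jog_arm(
  rows=[
    [[0, 0, 0], [0, 0, 0], 0.1],
    [[0, 0, 0], [0, 0, 0], 0.1],
    [[0, 0, 0], [0, 0, 0], 0.1],
    [[0, 0, 0], [0, 0, 0], 0.1],
  ],
  newtons=8,
)

```text
clock: 4.2
position: [0.5588, -0.1166, 0.0775]
ee_rot: [-2.87, -1.273, 0.002]
force: [-2.7, 2.8, 0.7]
width: 0.286
gripper_force: 8.0
```

Emit:
jog_arm(
  rows=[
    [[-0.1, -0.1, 0.7], [0, 0, 0], 0.1],
    [[-0.1, -0.1, 1.4], [0, 0, 0], 0.1],
    [[0, 0, 2.3], [0, 0, 0], 0.1],
    [[0, 0, 3.1], [0, 0, 0], 0.1],
    [[0.2, 0.2, 3.9], [0, 0, 0], 0.1],
    [[0.5, 0.5, 4.6], [0, 0, 0], 0.1],
    [[0.8, 0.85, 5.3], [0, 0, 0], 0.1],
    [[1.15, 1.25, 6.0], [0, 0, 0], 0.1],
  ],
)

```text
clock: 5.2
position: [0.5702, -0.1041, 0.1381]
ee_rot: [-2.87, -1.272, 0.002]
force: [-1.9, 4.8, -4.4]
width: 0.283
gripper_force: 8.0
```

Emit:
jog_arm(
  rows=[
    [[0.45, 0.5, 0.5], [0, 0, 0], 0.1],
    [[0.9, 1.0, 1.0], [0, 0, 0], 0.1],
    [[1.4, 1.55, 1.35], [0, 0, 0], 0.1],
    [[1.95, 2.15, 1.65], [0, 0, 0], 0.1],
    [[2.5, 2.75, 1.8], [0, 0, 0], 0.1],
    [[3.05, 3.35, 1.85], [0, 0, 0], 0.1],
    [[3.6, 4.0, 1.8], [0, 0, 0], 0.1],
    [[4.1, 4.55, 1.65], [0, 0, 0], 0.1],
  ],
)

```text
clock: 6.2
position: [0.6116, -0.0582, 0.155]
ee_rot: [-2.87, -1.273, 0.001]
force: [-5.4, 3.9, 2.5]
width: 0.282
gripper_force: 8.0
```

Emit:
jog_arm(
  rows=[
    [[0.1, 0.1, 0], [0, 0, 0], 0.1],
    [[0.1, 0.1, 0], [0, 0, 0], 0.1],
  ],
)

```text
clock: 6.45
position: [0.6125, -0.0572, 0.1547]
ee_rot: [-2.87, -1.273, 0.001]
force: [-5.1, 4.6, 1.5]
width: 0.284
gripper_force: 8.0
```

Emit:
jog_arm(
  rows=[
    [[0, 0, 0], [0, 0, 0], 0.5],
    [[0, 0, 0], [0, 0, 0], 0.6],
    [[0, 0, 0], [0, 0, 0], 0.6],
    [[0, 0, 4], [0, 0, 0], 0.6],
    [[0, 0, 9], [0, 0, 10], 0.6],
    [[0, 0, 11], [0, 0, 20], 0.6],
    [[-2, 1, 11], [0, 0, 30], 0.6],
    [[-4, 2, 11], [0, 0, 40], 0.6],
  ],
)

```text
clock: 7.45
position: [0.573, -0.0387, 0.2648]
ee_rot: [2.257, 2.183, 0.001]
force: [0.0, 0.2, -0.5]
width: 0.599
gripper_force: 0.0
```

Emit:
jog_arm(
  rows=[
    [[-2, 1, 0], [0, 0, 10], 0.6],
    [[-4, 2, 0], [0, 0, 20], 0.6],
    [[-5.8, 2.7, 0], [0, 0, 30], 0.6],
    [[-5.8, 2.7, 0], [0, 0, 40], 0.6],
    [[-5.8, 2.7, 0], [0, 0, 50], 0.6],
    [[-5.8, 2.7, -2], [0, 0, 50], 0.6],
    [[-5.8, 2.7, -5], [0, 0, 50], 0.6],
    [[-5.8, 2.7, -5], [0, 0, 50], 0.6],
  ],
)

```text
clock: 8.45
position: [0.514, -0.0117, 0.2131]
ee_rot: [-1.131, -2.928, 0.003]
force: [-0.7, 0.5, -0.4]
width: 0.6
gripper_force: 0.0
```

Run:
```python
from h import *
import pickle
np.set_printoptions(precision=4,suppress=True)
o=arm.observe(); w=arm.get_image("wrist"); s=arm.get_image("side"); print(o["position"],o["ee_rot"])
R=toolT(o)[:3,:3]; print("tool y",np.degrees(np.arctan2(R[1,1],R[0,1])),"TCP V",VR@(o["position"]-O)*1000)
a=w["img"][...,::-1][:, :]; b=cv2.resize(s["img"][185:285,250:370,::-1],None,fx=3,fy=3)
c=np.zeros((400,800,3),np.uint8); c[:320,:440]=cv2.resize(a,(440,320)); c[:300,440:]=b
cv2.imwrite("pics/w2.png",c); pickle.dump((o,w,s),open("w2.pkl","wb"))
X=pts(w,toolT(o)@np.array(w["mount"])); V=(X-O)@VR.T*1000
k=(V[...,2]>50)&(V[...,2]<66)&(abs(V[...,1])<12)&(V[...,0]>-20)&(V[...,0]<150); A=V[k]
for a in range(-20,150,10):
    q=A[(A[:,0]>=a)&(A[:,0]<a+10)]
    if len(q)>5: print(a,len(q),np.percentile(q[:,1],[3,50,97]).round(1),np.percentile(q[:,2],[50,95]).round(1))
print("tip",np.sort(A[:,0])[-5:])
```

```text
[ 0.514  -0.0117  0.2131] [-1.1306 -2.9281  0.0029]
tool y 47.77344797985497 TCP V [ 29.6871   1.217  213.0887]
-20 106 [-5.6  2.4  9.5] [55.9 57.8]
-10 107 [-4.6  2.4  9.5] [55.9 57.9]
0 113 [-4.5  2.4  9.4] [56.2 57.7]
10 113 [-5.6  2.4  9.3] [55.8 58. ]
20 119 [-4.9  2.4  9.3] [56.1 57.6]
30 119 [-5.5  2.4  9.2] [55.9 57.9]
40 121 [-5.4  1.3  9.1] [56.2 57.8]
50 131 [-5.3  1.3  9.1] [56.3 58. ]
60 130 [-5.3  2.4  9. ] [56.1 57.8]
70 141 [-10.7   1.4   9. ] [55.7 58.1]
80 159 [-11.6   1.4   8.9] [55.9 57.8]
90 217 [-10.3   0.3  11.8] [61.3 63.2]
100 104 [-2.9  2.4  7.7] [54.3 57. ]
110 102 [-2.8  2.4  7.6] [54.  55.6]
120 99 [-2.8  2.4  7.6] [54.2 55.7]
130 19 [-2.2  2.4  6.6] [53.9 54.6]
tip [131.4234 131.4471 131.5375 131.5574 131.624 ]
```

View pics/w2.png

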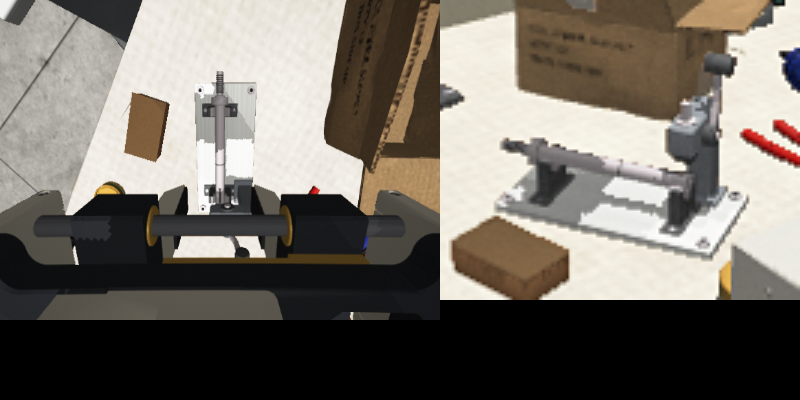

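The left panel (wrist) shows the spindle vertical at about x=220, between the open fingers. The right panel (side) shows the lever upright at (720,65) and staying there by itself. Descending to grip.

Emit:
jog_arm(
  rows=[
    [[0, 0, -5], [0, 0, 0], 0.6],
    [[0, 0, -10], [0, 0, 0], 0.6],
    [[0, 0, -14], [0, 0, 0], 0.6],
    [[0, 0, -16.5], [0, 0, 0], 0.6],
    [[0, 0, -18.2], [0, 0, 0], 0.6],
    [[0, 0, -18.2], [0, 0, 0], 0.6],
    [[0, 0, -18.2], [0, 0, 0], 0.4],
    [[0, 0, -18.2], [0, 0, 0], 0.1],
  ],
  newtons=15,
)

```text
clock: 9.55
position: [0.5162, -0.0113, 0.0335]
ee_rot: [1.13, 2.929, 0.002]
force: [-0.4, -0.5, 0.1]
width: 0.432
gripper_force: 0.0
```

Emit:
jog_arm(
  rows=[
    [[0, 0, 0], [0, 0, 0], 0],
    [[0, 0, 0], [0, 0, 0], 0],
    [[0, 0, 0], [0, 0, 0], 0],
    [[0, 0, 0], [0, 0, 0], 0],
  ],
  newtons=40,
)

```text
clock: 10.05
position: [0.5148, -0.0118, 0.0325]
ee_rot: [-1.131, -2.93, 0.001]
force: [-2.8, -2.2, 5.7]
width: 0.162
gripper_force: 40.0
```

Emit:
jog_arm(
  rows=[
    [[-0.2, 0.2, 0.3], [0, 0, 0], 0],
    [[-0.75, 0.65, 0.4], [0, 0, 0], 0],
    [[-1.5, 1.35, 0.4], [0, 0, 0], 0],
    [[-2.25, 2.0, 0.4], [0, 0, 0], 0],
    [[-3.0, 2.7, 0.4], [0, 0, 0], 0],
    [[-3.75, 3.35, 0.4], [0, 0, 0], 0],
    [[-3.75, 3.35, 0.4], [0, 0, 0], 0],
    [[-3.75, 3.35, 3], [0, 0, 0], 0],
  ],
)

```text
clock: 11.05
position: [0.4828, 0.0171, 0.0626]
ee_rot: [1.137, 2.918, -0.003]
force: [-0.4, 1.0, -2.7]
width: 0.162
gripper_force: 40.0
```

Emit:
jog_arm(
  rows=[
    [[0, 0, 3], [0, 0, 0], 0],
    [[0, 0, 7], [0, 0, 0], 0],
    [[0, 0, 11], [0, 0, 0], 0],
    [[0, 0, 13], [0, 0, 0], 0],
    [[0, 0, 13], [0, 0, 0], 0],
  ],
)

```text
clock: 11.68
position: [0.4782, 0.0227, 0.1934]
ee_rot: [1.129, 2.929, 0.003]
force: [0.4, 0.2, -3.1]
width: 0.167
gripper_force: 40.0
```

```bash
cat > m4.py <<'E'
from h import *
import pickle,sys
np.set_printoptions(precision=4,suppress=True)
o=arm.observe(); w=arm.get_image("wrist"); s=arm.get_image("side"); t=arm.get_image("top"); print(o["position"],o["ee_rot"],o["force"],o["width"])
n=sys.argv[1]; pickle.dump((o,w,s,t),open(n+".pkl","wb"))
c=np.zeros((520,800,3),np.uint8); c[:250,:400]=cv2.resize(w["img"][...,::-1],(400,250))
b=cv2.resize(s["img"][110:240,190:350,::-1],None,fx=2.5,fy=2.5); c[:b.shape[0],400:400+b.shape[1]]=b
c[255:255+260,:400]=cv2.resize(t["img"][185:315,195:395,::-1],(400,260))
cv2.imwrite(f"pics/{n}.png",c)
E
python3 m4.py l1
```

```text
[0.4782 0.0227 0.1934] [1.1291 2.9294 0.0033] [ 0.4373  0.2275 -3.1045] 0.16704027280640296
```

View pics/l1.png

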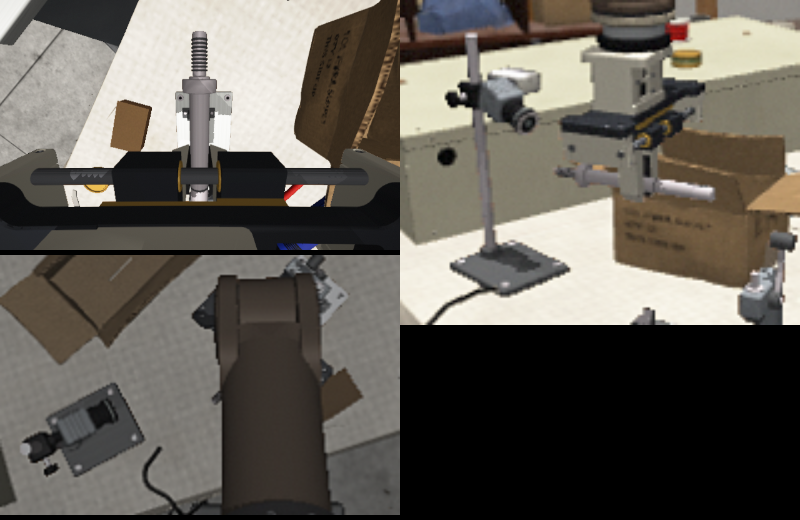

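Spindle gripped and lifted clear, lever still up at (783,240) in the side panel. The lens faces it at (525,120). Now I'll pin down the lens and the spindle in the hand.

```bash
cat > m5.py <<'E'
from h import *
import pickle
np.set_printoptions(precision=4,suppress=True)
o,w,s,t=pickle.load(open("l1.pkl","rb"))
# spindle in tool frame
X=pts(w,np.array(w["mount"]))*1000
k=(abs(X[...,1])<14)&(X[...,0]>25)&(X[...,0]<125)&(X[...,2]<0)&(X[...,2]>-45)
A=X[k]
for a in range(25,125,8):
    q=A[(A[:,0]>=a)&(A[:,0]<a+8)]
    if len(q)>5: print(a,len(q),np.percentile(q[:,1],[3,50,97]).round(1),"top z",np.percentile(q[:,2],[3,10,50]).round(1))
print("tip",np.sort(A[:,0])[[-20,-5,-1]])
# z bias
P=pts(t); Q=pts(s)
gt=t["img"].max(-1)
for nm,X,u in(("top",P,(252,263)),): print("base z",np.nanmedian(P[283:288,247:254],(0,1)),"table",np.nanmedian(P[255:262,225:232],(0,1)))
# side lens: dark disc
for nm,img in(("side",s["img"][140:175,225:252]),):
    print(img.max(-1)[8:30])
print((Q[148:170,232:250,2]*1000).round(0).astype(int)); print((Q[148:170,232:250,1]*1000).round(0).astype(int))
E
python3 m5.py
```

```text
25 477 [-8.7 -1.5  6.1] top z [-25.2 -24.6 -23.4]
33 499 [-8.6 -1.   6.5] top z [-25.1 -24.7 -23.3]
41 515 [-8.4 -1.   5.9] top z [-25.1 -24.7 -23.3]
49 540 [-8.6 -1.5  5.7] top z [-25.2 -24.7 -23.3]
57 701 [-12.5  -1.1  10. ] top z [-30.2 -29.7 -25.8]
65 966 [-12.5  -1.1  10.4] top z [-30.4 -29.8 -27.4]
73 418 [-6.2 -1.3  3.6] top z [-22.7 -22.3 -21. ]
81 471 [-6.5 -1.1  3.9] top z [-22.7 -22.3 -21. ]
89 489 [-6.5 -1.1  3.8] top z [-22.9 -22.4 -21. ]
97 342 [-6.4 -1.6  3.7] top z [-22.7 -22.2 -20.8]
tip [102.2008 102.475  102.7202]
base z [0.3177 0.2664 0.0116] table [0.405  0.3408 0.0036]
[[ 73  70  82 119 178 190 183 173 159 147 135 120  97  82 172 228 229 235
  233 232 231 228 230 227 228 229 228]
 [ 77  69  69  98 138 150 135 115  93  75  61  54  53  56 184 238 232 230
  231 228 228 227 227 226 228 227 227]
 [ 83  80  79  81  90  90  81  69  49  39  41  39  37  29 180 237 231 229
  229 229 227 225 226 225 225 224 226]
 [ 79  75  77  81  82  75  58  37  36  39  41  34  30  16 185 240 234 231
  231 227 227 225 227 228 229 229 229]
 [ 78  77  74  81  79  70  39  24  35  30  29  39 
[... 18664 characters left out ...]
481
                   479                  484                  482
                   474                  487                  482]
 [                 459                  461                  468
                   464                  471                  476
                   475                  472                  472
                   475                  472                  482
                   474                  481                  482
                   482                  477                  486]]m5.py:20: RuntimeWarning: invalid value encountered in cast
  print((Q[148:170,232:250,2]*1000).round(0).astype(int)); print((Q[148:170,232:250,1]*1000).round(0).astype(int))
```

```bash
cat > m6.py <<'E'
from h import *
import pickle,sys
from scipy.spatial.transform import Rotation as Ro
np.set_printoptions(precision=4,suppress=True)
d=pickle.load(open("top0.pkl","rb")); o1,w,s,t=pickle.load(open("l1.pkl","rb"))
col=ray(d,[[198+33/3.4,240+143/3.4]],.319)[0]; P=pts(t); Q=pts(s)
# column centre: side/top cloud points on the column below the clamp
a=np.radians(-63.2); c=np.array([np.cos(a),np.sin(a),0]); n=np.array([-c[1],c[0],0])
ax=np.array([*(np.cos(np.radians(20))*c[:2]),-np.sin(np.radians(20))])
for nm,X,W in(("top",P,(240,300,198,273)),("side",Q,(120,230,200,250))):
    A=X[W[0]:W[1],W[2]:W[3]].reshape(-1,3); A=A[(A[:,2]>.19)&(A[:,2]<.29)&(A[:,1]<.36)&(A[:,1]>.15)]
    al=(A-[col[0],col[1],.226])@ax; k=(al>np.nanpercentile(al,99)-.006); F=A[k]; print(nm,k.sum(),"face centroid",F.mean(0),"along",np.percentile(al,[90,97,99]),"y",np.percentile((F-col)@n,[3,50,97]))
r=[ray(s,[[240.4,158.1]],z)[0] for z in(.22,.226,.232)]
for q in r: print("side lens ray",q,"ahead",(q-col)@c,"lat",(q-col)@n)
E
python3 m6.py
```

```text
top 37 face centroid [0.3916 0.2307 0.2388] along [0.0895 0.0976 0.1   ] y [-0.0133  0.0005  0.0185]
side 70 face centroid [0.3907 0.2281 0.2253] along [0.1028 0.1056 0.1067] y [-0.015  -0.0006  0.0148]
side lens ray [0.3949 0.252  0.22  ] ahead 0.0913829614293245 lat 0.014314104317071346
side lens ray [0.3921 0.2319 0.226 ] ahead 0.1080804406115488 lat 0.0028544100994554915
side lens ray [0.3894 0.2118 0.232 ] ahead 0.12477791979377309 lat -0.00860528411816037
```

```bash
cat > plan.py <<'E'
from h import *
import sys
from scipy.spatial.transform import Rotation as Ro
np.set_printoptions(precision=2,suppress=True)
def plan(dist,L=(.3916,.2295,.2262),tip=(.103,-.0003,-.0175),head=-63.2):
    o=arm.observe(); T=toolT(o); h=np.radians(head); ax=np.array([.9397*np.cos(h),.9397*np.sin(h),-.3420])
    x=-ax; y=np.cross([0,0,-1],x); y/=np.linalg.norm(y); R=np.c_[x,y,np.cross(x,y)]
    p=np.array(L)+dist*ax-R@np.array(tip)
    print("turn deg",np.degrees(Ro.from_matrix(R@T[:3,:3].T).as_rotvec()),"shift cm",100*(p-T[:3,3]),"tcp",p,"tip now",T[:3,:3]@tip+T[:3,3])
E
python3 -c "
from plan import *
plan(.11);plan(.06)"
```

```text
turn deg [ 15.99  12.09 -20.82] shift cm [ 0.27  3.4  -5.43] tcp [0.48 0.06 0.14] tip now [0.4  0.09 0.21]
turn deg [ 15.99  12.09 -20.82] shift cm [-1.85  7.59 -3.72] tcp [0.46 0.1  0.15] tip now [0.4  0.09 0.21]
```

Emit:
jog_arm(
  rows=[
    [[0, 0.6, -0.8], [2.7, 2.0, -3.5], 0],
    [[0.1, 1.2, -1.8], [5.3, 4.0, -7.0], 0],
    [[0.1, 1.8, -2.8], [8.0, 6.0, -10.4], 0],
    [[0.2, 2.4, -3.8], [10.7, 8.1, -13.9], 0],
    [[0.2, 3.0, -4.7], [13.3, 10.1, -17.4], 0],
    [[0.3, 3.4, -5.4], [16.0, 12.1, -20.8], 0],
    [[0.3, 3.4, -5.4], [16.0, 12.1, -20.8], 0],
    [[0.3, 3.4, -5.4], [16.0, 12.1, -20.8], 0],
  ],
)

```text
clock: 12.82
position: [0.4803, 0.0561, 0.1379]
ee_rot: [-1.484, -2.415, -0.261]
force: [-1.1, 0.2, -3.0]
width: 0.159
gripper_force: 40.0
```

```bash
python3 m4.py l2
python3 - <<'E'
from plan import *
import pickle
plan(.06)
o,w,s,t=pickle.load(open("l2.pkl","rb")); c=cv2.imread("pics/l2.png"); c[255:515,:400]=0
b=cv2.resize(w["img"][:200,160:480,::-1],(640,400)); d=np.zeros((600,800,3),np.uint8); d[:400,:640]=b
b=cv2.resize(s["img"][130:190,215:305,::-1],None,fx=3.3,fy=3.3); d[402:402+b.shape[0],:b.shape[1]]=b
b=cv2.resize(t["img"][240:300,200:275,::-1],None,fx=3.3,fy=3.3); d[402:402+b.shape[0],400:400+b.shape[1]]=b
cv2.imwrite("pics/l2z.png",d)
E
```

```text
[0.4803 0.0561 0.1379] [-1.484  -2.4147 -0.2606] [-1.1217  0.1682 -2.9531] 0.1594643326368307
turn deg [ 0.03  0.14 -0.07] shift cm [-2.24  4.17  1.53] tcp [0.46 0.1  0.15] tip now [0.44 0.14 0.19]
```

View pics/l2z.png

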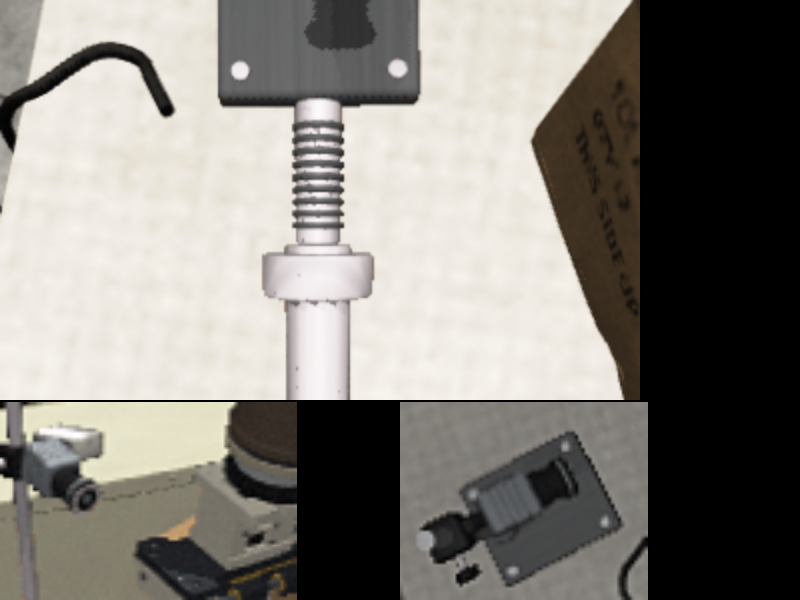

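The wrist crop shows the stand's base edge square to the spindle, with its two front screws at (239,70) and (398,68). The spindle at x=319 is midway between them, so heading and side position look right. I'll quantify that.

Run:
```python
from plan import *
import pickle
o,w,s,t=pickle.load(open("l2.pkl","rb")); T=toolT(o)@np.array(w["mount"])
K=np.array([[w["fx"],0,w["cx"]],[0,w["fy"],w["cy"]],[0,0,1.]])
g=w["img"].min(-1)
out=[]
for u,v in((279.5,35),(359,34)):
    r=g[int(v)-7:int(v)+8,int(u)-7:int(u)+8].astype(float); m=r>140; yy,xx=np.nonzero(m); uv=[int(u)-7+xx.mean(),int(v)-7+yy.mean()]
    n=cv2.undistortPoints(np.array([[uv]],float),K,np.array(w["dist_coeffs"],float)).ravel(); D=T[:3,:3]@[*n,1]; C=T[:3,3]
    p=C+D*(.015-C[2])/D[2]; out.append(p); print(uv,m.sum(),p*1000)
e=out[1]-out[0]; print("sep",np.linalg.norm(e),"perp heading",np.degrees(np.arctan2(e[1],e[0]))-90)
mid=(out[0]+out[1])/2; X=pts(w,toolT(o)@np.array(w["mount"])); Rt=toolT(o)[:3,:3]
# spindle axis in same camera's measure
A=(X-o["position"])@Rt; k=(abs(A[...,1])<.008)&(A[...,0]>.076)&(A[...,0]<.1)&(A[...,2]<-.01)&(A[...,2]>-.03); yy=np.percentile(A[k][:,1],[3,97])*1000
tip=o["position"]+Rt@np.array([.103,yy.mean()/1000,-.0175]); y=Rt[:,1]
print("spindle y in tool",yy,"base mid lateral from spindle (mm)",(mid-tip)[:2]@(y[:2]/np.linalg.norm(y[:2]))*1000,"tool x heading",np.degrees(np.arctan2(Rt[1,0],Rt[0,0])),"pitch",np.degrees(np.arcsin(Rt[2,0])))
print("top lens lateral",(np.array([.3916,.2295,.2262])-tip)@y*1000)
```

```text
[np.float64(279.5416666666667), np.float64(34.861111111111114)] 72 [346.59 224.96  15.  ]
[np.float64(358.43055555555554), np.float64(33.708333333333336)] 72 [420.81 264.09  15.  ]
sep 0.08390388111315326 perp heading -62.19604789275505
spindle y in tool [-6.4   3.95] base mid lateral from spindle (mm) 0.18042594184464938 tool x heading 116.85619549607996 pitch 19.901958832561352
top lens lateral 0.45005141664245135
```

Emit:
jog_arm(
  rows=[
    [[-0.4, 0.8, 0.3], [0, 0, 0], 0],
    [[-0.8, 1.6, 0.6], [0, 0, 0], 0],
    [[-1.3, 2.4, 0.9], [0, 0, 0], 0],
    [[-1.7, 3.2, 1.2], [0, 0, 0], 0],
    [[-2.1, 3.9, 1.4], [0, 0, 0], 0],
    [[-2.2, 4.2, 1.5], [0, 0, 0], 0],
    [[-2.2, 4.2, 1.5], [0, 0, 0], 0],
    [[-2.2, 4.2, 1.5], [0, 0, 0], 0],
  ],
)

```text
clock: 13.98
position: [0.4588, 0.0978, 0.1533]
ee_rot: [-1.486, -2.414, -0.263]
force: [-0.3, 1.9, -2.3]
width: 0.161
gripper_force: 40.0
```

```bash
python3 m4.py l3
python3 - <<'E'
from plan import *
import pickle
plan(.06)
o,w,s,t=pickle.load(open("l2.pkl","rb")); T=toolT(o)@np.array(w["mount"])
K=np.array([[w["fx"],0,w["cx"]],[0,w["fy"],w["cy"]],[0,0,1.]])
h=np.radians(-63); c=np.array([np.cos(h),np.sin(h),0])
# base front edge from the wrist: last dark row in columns clear of the spindle
g=w["img"].max(-1)
for u in(275,285,295,345,355,365):
    v=np.nonzero(g[:80,u]<110)[0].max()+.5
    n=cv2.undistortPoints(np.array([[[u,v]]],float),K,np.array(w["dist_coeffs"],float)).ravel(); D=T[:3,:3]@[*n,1]; C=T[:3,3]
    for z in (0,): p=C+D*(z-C[2])/D[2]; print(u,v,"edge->lens stand-x",(np.array([.3916,.2295,0])-p)@c*1000)
# tip in the wrist view now, and lens points in same view
o,w,s,t=pickle.load(open("l3.pkl","rb")); A=pts(w,np.array(w["mount"]))*1000
k=(abs(A[...,1])<30)&(A[...,0]>110)&(A[...,2]<20)&(A[...,2]>-80); print("lens pts",k.sum(), np.percentile(A[k],[1,10,50],axis=0) if k.sum() else "")
k=(abs(A[...,1])<8)&(A[...,0]>80)&(A[...,0]<110)&(A[...,2]<-5)&(A[...,2]>-40); print("tip x",np.percentile(A[k][:,0],99.5),"z",np.percentile(A[k][:,2],5))
E
```

```text
[0.4588 0.0978 0.1533] [-1.4857 -2.4136 -0.2625] [-0.2591  1.8838 -2.3194] 0.16128125639812332
turn deg [0.02 0.08 0.05] shift cm [-0.06  0.04  0.07] tcp [0.46 0.1  0.15] tip now [0.42 0.18 0.2 ]
275 52.5 edge->lens stand-x 5.987473725585895
285 52.5 edge->lens stand-x 6.00360718095914
295 52.5 edge->lens stand-x 6.0128633011050985
345 51.5 edge->lens stand-x 7.09794404420181
355 51.5 edge->lens stand-x 7.065684533408512
365 51.5 edge->lens stand-x 7.026514857138665
lens pts 0 
tip x 101.93486407525539 z -22.9789890520906
```

View pics/l3.png

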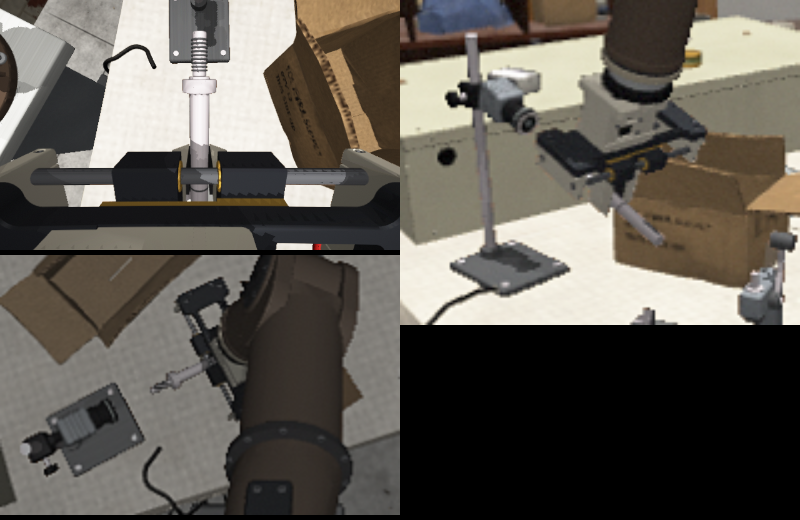

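Run:
```python
from plan import *
import pickle
np.set_printoptions(precision=4,suppress=True)
o,w,s,t=pickle.load(open("l3.pkl","rb")); P=pts(t); T=toolT(o); ax=-T[:3,0]; L=np.array([.3916,.2295,.2262])
n=T[:3,1]
u,v=np.meshgrid(np.arange(640),np.arange(400)); 
m=np.zeros(P.shape[:2],bool); m[235:275,262:300]=1
m&=(P[...,2]>.12)&(P[...,2]<.25)
G=ray(t,np.c_[u[m],v[m]],.19)  # rough
al=(P[m]-L)@ax*1000; la=(P[m]-L)@n*1000; h=(P[m]-L)@T[:3,2]*1000
k=(abs(la)<14)&(abs(h)<25)
for a in range(50,110,6):
    q=k&(al>=a)&(al<a+6)
    if q.sum()>1: print(a,q.sum(),"lat",np.percentile(la[q],[5,50,95]).round(1),"h",np.percentile(h[q],[5,50,95]).round(1))
print("nearest",np.sort(al[k])[:6])
g=cv2.resize(t["img"][236:272,235:285,::-1],None,fx=15,fy=15,interpolation=cv2.INTER_CUBIC); cv2.imwrite("pics/z3.png",g)
```

```text
56 6 lat [-3.   0.9  4.6] h [-3.5 -0.7  1.6]
62 7 lat [-3.2  0.   3.5] h [-4.9 -2.9 -0.3]
68 11 lat [-4.2  1.3  6.3] h [-5.2 -1.1  3.1]
74 6 lat [-2.9 -0.2  3.8] h [-3.7 -0.7  1.9]
80 8 lat [-4.1  0.9  5. ] h [-4.3 -2.9  0.6]
86 20 lat [-9.7  2.3 11.2] h [-6.1 -1.9  9.2]
92 21 lat [-9.7 -0.9 11.8] h [-11.6  -7.2  -1.7]
98 14 lat [-11.3   0.7  11.2] h [-13.7  -4.9  -0.5]
104 13 lat [-6.2 -0.4  7.5] h [-9.2 -3.8 -1.2]
nearest [58.9449 59.391  59.5792 59.8851 60.8093 61.7465]
```

View pics/z3.png

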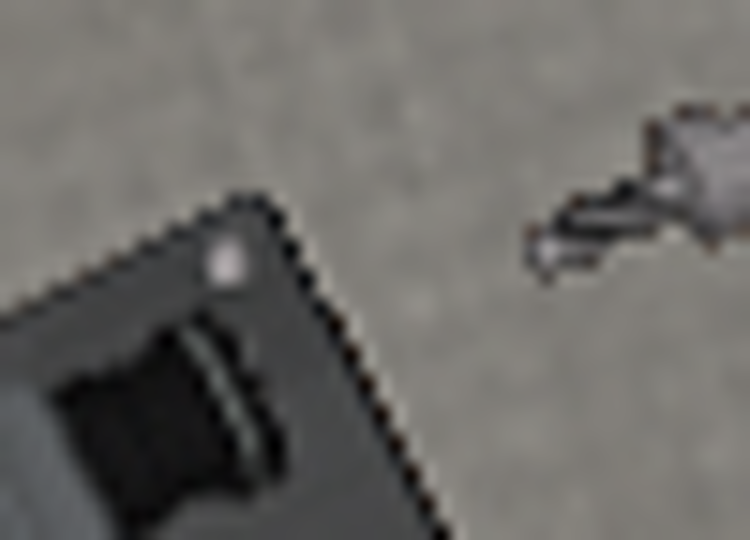

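The top view agrees: the tip is 59–60 mm from the lens, about 0.5 mm off to the side, with the axes parallel. The side panel shows the lever still up, and nothing has been touched.

```bash
python3 -c "
from cell import arm
print(arm.sign_off())"
```

```text
the job is handed in; nothing more can be done
None
```

The job is handed in at about 14 s: the lever is up and staying up, and the spindle is held with its threaded end square to the lens. The end face measures about 60 mm from the glass and within 1 mm of the line of sight sideways, though its height is only sure to about 2 mm.

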